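# Open the sample-box lock and present its shackle to the reader

## Task

Turn the dial of the lock on the sample box, feeling its clicks, until the white pointer clicks in at the green mark, then grip the red sleeve and pull the shackle straight up out of the lock, leaving the dial at the mark. Present the shackle to the check-in reader: finish while still holding it upright and still in the gripper over the middle of the blue pad, its feet about 5 cm above the pad and not touching it. Leave the jars, dishes and bottles where they stand.

Things in the scene. Friction and masses are not known exactly. Their poses are not given: they have to be found in the camera images.
- dial (a joint): Dial angle in rad: 0 with its white pointer at the green mark (open), positive counter-clockwise from above; travel -0.3 to 1.7. Starts between about 0.6 and 1.5, so it is turned clockwise. A spring clicks it into a notch every 0.349 rad (20 degrees), 0 being one; released within 0.1 of a notch it settles there. Needs under 0.1 N m. Only the notch at 0 frees the shackle.
- dial_grip (a point): On the dial's upright axis, at the height to grip its black wing grip: a bar 12 mm thick (along point x), 42 mm long (y), from 21 mm below this point to 12 mm above. The point turns with the dial; +y points along the white pointer. Below the bar: the bright metal flange, 68 mm across, its top 21 mm below this point; the grey lock body's top is 35 mm below this point.
- shackle_grip (a point): Centre of the red sleeve, 14 mm thick (x), 30 mm long (y), 16 mm high (z, up), on the crown of the loose steel U shackle (about 0.13 kg). 9 mm legs at y = -20 and +20 mm end in feet 77 mm below this point. A brass tab, 51 mm below it, runs from the -y leg to y = -57 mm, under the dial's flange. In the lock this point is 55 mm above the lock body's top.
- box: Retained-sample box, fixed, aluminium with a white lid, 200 x 270 x 90 mm; origin at the centre of its underside, x across its depth (hasp at -x), y along its length. The lock stands on the lid, 40 mm to -x of the middle. A jar and a tub stand loose on the lid behind the lock, up to 55 mm above the lid.
- pad (a point): Centre of the top of the round blue pad (84 mm across) of the check-in reader, a white plate 130 x 130 mm and 28 mm high fixed to the table; the pad is 30 mm above the table, z up. A small white dish stands on the table beside the reader.
- shackle: The same shackle as a whole; origin between its two feet, 77 mm below the sleeve's centre.
- reader: The check-in reader; origin at the centre of its underside, 30 mm below the pad's top.
- jar_ref (a point): Middle of the small green-capped jar on the box lid (bystander), 38 mm across, 55 mm high.
- tub_ref (a point): Middle of the small white tub on the box lid (bystander), 48 mm across, 35 mm high.
- dish_ref (a point): Middle of the white dish, 100 mm across, 22 mm high, beside the reader (bystander).
- plate_ref (a point): Middle of the white plate, 200 mm across, at the table's left side (bystander).
- bowl_ref (a point): Middle of the white bowl, 170 mm across, at the table's right side (bystander).
- spray_ref (a point): Middle of the white bottle, 60 mm across, 160 mm high, at the table's right side (bystander).
- sample_ref (a point): Middle of the larger green-capped jar, 56 mm across, 90 mm high, at the table's left side (bystander).
- lock: Grey lock body on the box lid, 78 x 172 x 35 mm (x, y, z), origin at the centre of its underside, 90 mm above the table. On it: dial axis at y = -46 mm, shackle at y = +34 mm, its legs 22 mm deep in holes with 1 mm play: it comes out straight up, once the slot in the dial's flange is over the tab. The green mark, 24 mm wide, lies between dial and shackle.

How it is judged:
By the outcome, as a careful person would: the job done as asked, in the order asked, and still so for the second after the job is handed in, while the arm keeps its last pose, push and grip.
It also fails if it takes over 56 s, if anything falls off the work surface, if the arm or the gripper's body presses on something with over 40 N, if the wrist force passes 120 N, or if a joint passes its speed limit or range.

## Robot

A 7-joint arm with a two-finger parallel gripper is mounted at the origin on the work surface. World frame = base frame: x ahead of the robot, y to its left, z up, the work surface at z = 0. Lengths are in m, angles in rad, forces in N, time in s.
With the tool pointing down it reaches from about 0.425 to 0.875 m from the base axis. Payload 4.7 kg.
Tool frame: the origin (TCP) lies at the very end of the fingers, on their centre line; the grasp point (between the pads) lies 19 mm behind it; x points along the fingers, z is the direction in which the jaws open and shut, and the axes are right-handed (so a half turn about x gives the same grasp; the last joint's range is limited). The gripper opens to 87 mm and grips with 3 to 60 N. Pads are 19 mm wide; open, the fingers measure 117 mm over their backs; the gripper's body (75 mm by 190 mm) begins 51 mm behind the grasp point.
Start: joints at [1.311, 0.321, -0.07, 1.45, 0.023, 1.371, -0.057], TCP at [0.176, -0.626, 0.223] pointing down, gripper open.
Joint ranges: [-2.86, 2.86], [-0.3, 2.09], [-1.38, 1.24], [0.06, 2.45], [-1.56, 4.7], [0.09, 2.05], [-2.69, 2.69]. Speed limits (rad/s): [2.57, 2.57, 3.14, 3.14, 3.14, 3.14, 3.14].

## Interface

Orientations are given as a rotation vector (axis times angle).
In Python, from bench import telemetry, viewer, workorder gives the robot as it stands.
- The arm moves only by the shell command python3 -m creep 'ROWS' [FORCE]. ROWS is JSON, a list of rows, each an object of numbers: "fingers": the opening, from 0 (shut) to 1 (fully open); "x", "y", "z": the shift along the tool's x, y, z in units of 40 mm (1.0 is 40 mm); "twist": the turn about the tool's x in units of 5 degrees (1.0 is 5 degrees). In form: [{"fingers": .., "x": .., "y": .., "z": .., "twist": ..}, ...]. A call has 1 to 20 rows; each row is the pose to reach, as a shift and turn from the pose commanded when the call began, along the tool's axes at that moment; what a row does not reach only later rows make up. A row lasts 1/12 s, in which the tool goes at most 41.7 mm and 7.16 degrees, less where a joint would pass 70% of its speed; a pose out of reach is approached as far as the arm can. A call with a gripper value outside its range is refused whole. The fingers move at their own pace and stop on an object; FORCE is the grip in N (left out, the last holds). Time passes only in rows, so rows that repeat a pose let the fingers close. It gives the time, the measured TCP pose, the force and the opening at its end, in the units of the state.
- telemetry.get_state(): the state, without advancing time (a new reading comes with each control period).
- viewer.get_image(name): name is "scene" or "side" or "wrist"; returns a dict with "pixels" (400x640x3 uint8, red, green, blue), "z_map" (400x640 float32, m along the optical axis (not along the pixel's ray), 0 where there is no reading), "K" (3x3 intrinsics, pixels), "xyz" and "attitude" of the camera in the world. Camera axes: x right, y up, looking along -z (the intrinsics and any distortion apply to the point x, -y, -z); pixel columns grow to the right and rows downward; lengths in m; the calibration is good to about 2 mm. A picture is of the moment at which its call begins.
- workorder.close_job(): hands the job in, once; it reports no verdict.
The state is a dict: "time": time; "joint_positions": joint angles; "qd": joint speeds; "joint_torque": joint torques, N m; "position": TCP position; "tool_rot": TCP orientation; "ft_force": force on the tool from outside, world axes, zero at the start; "torque": the same for the moment, N m; "grip_width": opening from 0.0 (shut) to 1.0 (fully open).
Only numpy, scipy, OpenCV 4.12 (cv2) and the standard library are available. Lean on these libraries where they do the work, as an engineer would, in place of code of your own. Each camera call takes 0.05 s, during which the arm holds its last target.

## Working session

There is one attempt and no reset: what is moved stays moved. The work goes in short steps, Python scripts to look and compute and a shell command to move; the robot and the scene stay as the last step left them, time stands still between calls to the robot, and variables do not carry over. Pictures are saved under pics/ and viewed, and the job is handed in when it is done.

```bash
mkdir -p pics; ls
cat > h.py <<'E'
import numpy as np,cv2
from scipy.spatial.transform import Rotation as R
from bench import telemetry, viewer, workorder
def grab(n,tag):
    d=viewer.get_image(n); cv2.imwrite(f'pics/{tag}.png',d['pixels'][:,:,::-1]); np.savez(f'{tag}.npz',**d); return d
def cloud(d):
    z=np.asarray(d['z_map']);K=np.asarray(d['K']);v,u=np.mgrid[:z.shape[0],:z.shape[1]]
    p=np.stack([(u-K[0,2])/K[0,0]*z,-(v-K[1,2])/K[1,1]*z,-z],-1)
    a=np.asarray(d['attitude']); M=a if a.shape==(3,3) else R.from_rotvec(a).as_matrix()
    return p@M.T+np.asarray(d['xyz'])
E
python3 - <<'E'
from h import *
s=telemetry.get_state(); print(s)
print(R.from_rotvec(s['tool_rot']).as_matrix().round(3))
for n in('scene','side','wrist'):
    d=grab(n,n+'0'); print(n,d.keys(),d['K'],d['xyz'],d['attitude'],[ (k,v) for k,v in d.items() if k not in('pixels','z_map','K')])
E
```

```text
pics
{'time': 0.0, 'joint_positions': array([ 1.31111204,  0.3218445 , -0.07004   ,  1.45168522,  0.0226146 ,
        1.37078402, -0.05688567]), 'qd': array([ 0.00054926,  0.00026754, -0.00210493, -0.00118954, -0.00015307,
        0.00237479, -0.00120421]), 'joint_torque': array([ 1.17017862e-03, -4.91285348e+01, -4.03574500e-01, -3.12524235e+01,
       -6.42375438e-02,  4.35809931e-02,  1.84777609e-04]), 'position': array([ 0.17551478, -0.62527911,  0.22144207]), 'tool_rot': array([ 1.00630563,  1.32802515, -1.00453191]), 'ft_force': array([ 0.03833626,  0.56875349, -0.45700831]), 'torque': array([ 0.01917619, -0.0371844 ,  0.00967879]), 'grip_width': 1.0003236221934044}
[[-0.001  0.963  0.27 ]
 [ 0.002  0.27  -0.963]
 [-1.    -0.    -0.002]]
scene dict_keys(['pixels', 'z_map', 'K', 'xyz', 'attitude']) [[473.45406462   0.         318.71669793]
 [  0.         473.45406462 201.72442638]
 [  0.           0.           1.        ]] [ 0.96184191 -0.52021058  1.29593917] [0.49565705 0.17178919 0.62945869] [('xyz', array([ 0.96184191, -0.52021058,  1.29593917])), ('attitude', array([0.49565705, 0.17178919, 0.62945869]))]
side dict_keys(['pixels', 'z_map', 'K', 'xyz', 'attitude']) [[363.594098     0.         320.31005502]
 [  0.         363.594098   199.4606432 ]
 [  0.           0.           1.        ]] [-0.18822186 -0.78491734  0.88831539] [ 0.92359828 -0.36592984 -0.71529404] [('xyz', array([-0.18822186, -0.78491734,  0.88831539])), ('attitude', array([ 0.92359828, -0.36592984, -0.71529404]))]
wrist dict_keys(['pixels', 'z_map', 'K', 'xyz', 'attitude']) [[330.10842782   0.         320.29181174]
 [  0.         330.10842782 204.27012206]
 [  0.           0.           1.        ]] [ 0.24928591 -0.60563624  0.38390674] [-0.23650876  0.18142238 -1.28737828] [('xyz', array([ 0.24928591, -0.60563624,  0.38390674])), ('attitude', array([-0.23650876,  0.18142238, -1.28737828]))]
```

View pics/scene0.png

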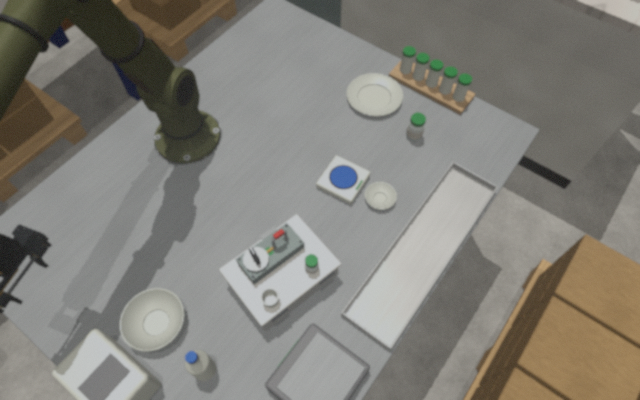

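View pics/side0.png

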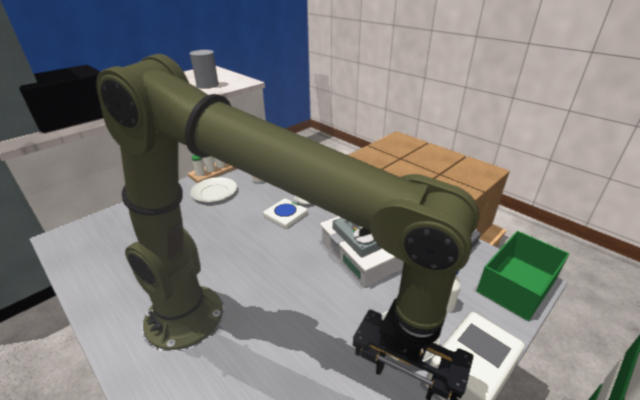

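View pics/wrist0.png

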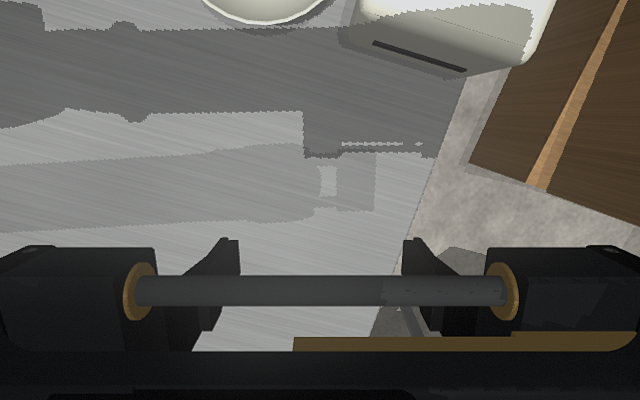

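The scene view shows the lock on the box at about (270,252), with the dial at (256,260) and the red sleeve at (280,235). The pad is at (343,177) and the dish at (380,196). I'll measure next.

Run:
```python
from h import *
d=dict(np.load('scene0.npz'));P=cloud(d);im=d['pixels']
c=im[205:330,210:350];cv2.imwrite('pics/crop0.png',cv2.resize(c,None,fx=5.6,fy=4.7*5.6/4.7*0+4.7,interpolation=cv2.INTER_CUBIC)[:,:,::-1])
hsv=cv2.cvtColor(im,cv2.COLOR_RGB2HSV)
def rep(n,m):
    p=P[m]; print(n,m.sum(),p.mean(0).round(4),p.min(0).round(4),p.max(0).round(4))
v,u=np.mgrid[:400,:640]
blue=(hsv[...,0]>100)&(hsv[...,0]<130)&(hsv[...,1]>120)&(abs(u-343)<30)&(abs(v-177)<25); rep('pad',blue)
red=((hsv[...,0]<8)|(hsv[...,0]>172))&(hsv[...,1]>120)&(abs(u-280)<25)&(abs(v-235)<25); rep('red',red)
box=(abs(P[...,2]-.09)<.004)&(u>200)&(u<350)&(v>200)&(v<340); rep('lid',box)
q=P[box][:,:2].astype(np.float32); print('lid rect',cv2.minAreaRect(q))
lk=(abs(P[...,2]-.125)<.004)&(u>200)&(u<350)&(v>200)&(v<340); rep('lock',lk);print(cv2.minAreaRect(P[lk][:,:2].astype(np.float32)))
fl=(abs(P[...,2]-.139)<.004)&(u>235)&(u<275)&(v>240)&(v<280); rep('flange',fl);print(cv2.minEnclosingCircle(P[fl][:,:2].astype(np.float32)))
br=(P[...,2]>.16)&(P[...,2]<.18)&(u>235)&(u<270)&(v>240)&(v<280); rep('bar',br);print(cv2.minAreaRect(P[br][:,:2].astype(np.float32)))
rd=(abs(P[...,2]-.029)<.004)&(u>310)&(u<375)&(v>150)&(v<210);print(cv2.minAreaRect(P[rd][:,:2].astype(np.float32)))
ds=(P[...,2]>.015)&(abs(u-380)<20)&(abs(v-196)<18);rep('dish',ds)
hi=(P[...,2]>.13)&(abs(u-312)<14)&(abs(v-264)<18);rep('jar',hi)
```

```text
pad 417 [0.5314 0.1677 0.0298] [0.4913 0.1297 0.0204] [0.5703 0.2087 0.0377]
red 42 [ 0.5522 -0.161   0.1877] [ 0.5448 -0.1741  0.1821] [ 0.5585 -0.1489  0.1939]
lid 4001 [ 0.5991 -0.215   0.0901] [ 0.4528 -0.3549  0.086 ] [ 0.7086 -0.0504  0.094 ]
lid rect ((0.5786761045455933, -0.2018270194530487), (0.2698567807674408, 0.21648362278938293), 75.97247314453125)
lock 1116 [ 0.5553 -0.1921  0.125 ] [ 0.4843 -0.3146  0.121 ] [ 0.6664 -0.0988  0.129 ]
((0.5807473063468933, -0.20877526700496674), (0.18620026111602783, 0.1668699085712433), 76.1451644897461)
flange 355 [ 0.5327 -0.2383  0.1391] [ 0.4965 -0.2712  0.1352] [ 0.5638 -0.179   0.1428]
((0.534792959690094, -0.22424587607383728), 0.047080907970666885)
bar 80 [ 0.532  -0.2383  0.1706] [ 0.511  -0.2493  0.1612] [ 0.5508 -0.2259  0.1793]
((0.5313747525215149, -0.23747996985912323), (0.012488740496337414, 0.041469547897577286), 68.5624771118164)
((0.5600000023841858, 0.17018315196037292), (0.18838649988174438, 0.13156509399414062), 6.269683837890625)
dish 309 [0.6595 0.1764 0.0489] [ 0.5809 -0.5202  0.015 ] [0.9618 0.2359 1.2959]
jar 158 [ 0.6674 -0.1716  0.1951] [ 0.6354 -0.5202  0.133 ] [ 0.9618 -0.1374  1.2959]
```

View pics/crop0.png

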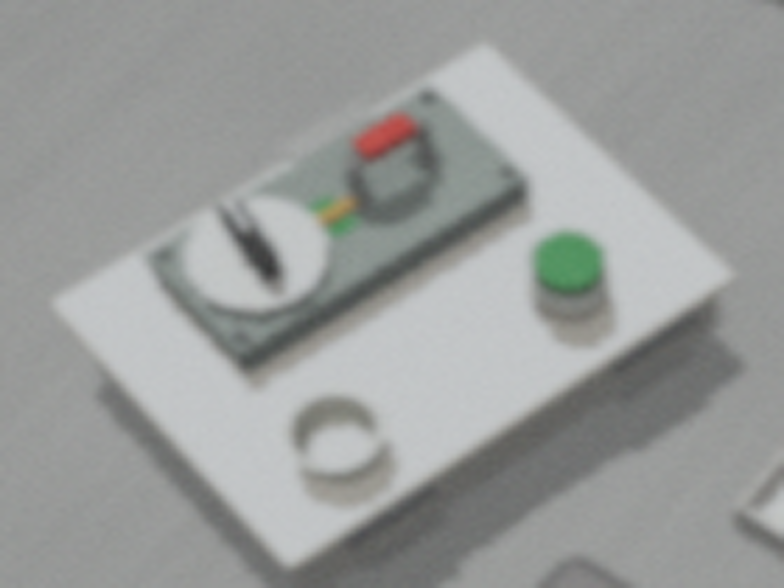

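```bash
python3 -m creep '[{"fingers":0.46,"x":-1,"y":11.14,"z":-6.95,"twist":-28},{"fingers":0.46,"x":-1,"y":11.14,"z":-6.95,"twist":-28},{"fingers":0.46,"x":-1,"y":11.14,"z":-6.95,"twist":-28},{"fingers":0.46,"x":-1,"y":11.14,"z":-6.95,"twist":-28},{"fingers":0.46,"x":-1,"y":11.14,"z":-6.95,"twist":-28},{"fingers":0.46,"x":-1,"y":11.14,"z":-6.95,"twist":-28},{"fingers":0.46,"x":-1,"y":11.14,"z":-6.95,"twist":-28},{"fingers":0.46,"x":-1,"y":11.14,"z":-6.95,"twist":-28},{"fingers":0.46,"x":-1,"y":11.14,"z":-6.95,"twist":-28},{"fingers":0.46,"x":-1,"y":11.14,"z":-6.95,"twist":-28},{"fingers":0.46,"x":-1,"y":11.14,"z":-6.95,"twist":-28},{"fingers":0.46,"x":-1,"y":11.14,"z":-6.95,"twist":-28},{"fingers":0.46,"x":-1,"y":11.14,"z":-6.95,"twist":-28},{"fingers":0.46,"x":-1,"y":11.14,"z":-6.95,"twist":-28},{"fingers":0.46,"x":-1,"y":11.14,"z":-6.95,"twist":-28},{"fingers":0.46,"x":-1,"y":11.14,"z":-6.95,"twist":-28},{"fingers":0.46,"x":-1,"y":11.14,"z":-6.95,"twist":-28},{"fingers":0.46,"x":-1,"y":11.14,"z":-6.95,"twist":-28},{"fingers":0.46,"x":-1,"y":11.14,"z":-6.95,"twist":-28},{"fingers":0.46,"x":-1,"y":11.14,"z":-6.95,"twist":-28}]' 15
python3 -m creep '[{"fingers":0.46},{"fingers":0.46},{"fingers":0.46}]'
python3 - <<'E'
from h import *
s=telemetry.get_state();M=R.from_rotvec(s['tool_rot']).as_matrix();print(s['time'],s['joint_positions'].round(3),s['position'],s['grip_width'],s['ft_force'],'jaw',np.degrees(np.arctan2(M[1,2],M[0,2])));print(M.round(3))
grab('wrist','wrist1')
E
```

```text
time: 1.82
position: [0.5293, -0.2376, 0.2622]
tool_rot: [-0.895, 1.379, 0.896]
ft_force: [-0.0, -0.3, 0.0]
grip_width: 0.455
1.8167 [ 0.929  0.207 -0.64   1.552  0.125  1.425  1.433] [ 0.529322   -0.23764522  0.26216963] 0.45527256434005375 [-0.0327439  -0.34847719  0.003674  ] jaw 66.01681672573703
[[-0.001 -0.914  0.406]
 [ 0.     0.406  0.914]
 [-1.     0.001 -0.   ]]$[0]: bad value
```

View pics/wrist1.png

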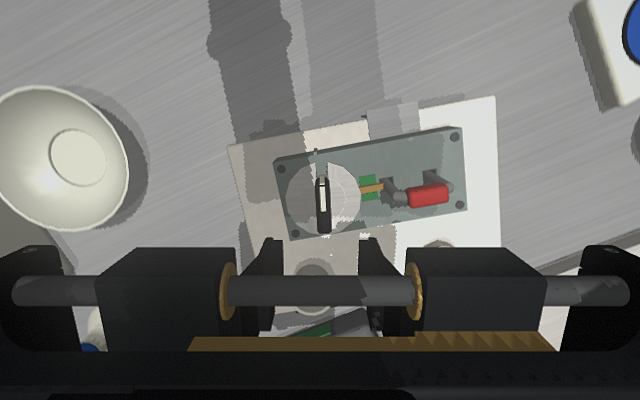

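The wrist view shows the black bar at (323,205) lying along the tool's y, its white pointer toward the top of the picture. The sleeve is at (428,196) and the tab at (372,188). I'll measure these from here.

Run:
```python
from h import *
d=dict(np.load('wrist1.npz'));P=cloud(d);im=d['pixels'];hsv=cv2.cvtColor(im,cv2.COLOR_RGB2HSV)
v,u=np.mgrid[:400,:640]
def rep(n,m):
    p=P[m]; print(n,m.sum(),p.mean(0).round(4),np.percentile(p[:,2],[5,95]).round(4));r=cv2.minAreaRect(p[:,:2].astype(np.float32));print('  ',np.round(r[0],4),np.round(r[1],4),round(r[2],2))
w=(v<240)&(u>270)&(u<480)&(v>120)
rep('bar',w&(u<345)&(u>300)&(P[...,2]>.165)&(P[...,2]<.18))
f=w&(u<365)&(abs(P[...,2]-.139)<.004);rep('flange',f);print(cv2.minEnclosingCircle(P[f][:,:2].astype(np.float32)))
rep('red',w&(u>400)&(P[...,2]>.184)&((hsv[...,0]<8)|(hsv[...,0]>172))&(hsv[...,1]>120))
rep('lock',w&(abs(P[...,2]-.125)<.003)&(v<235)&(hsv[...,2]<160))
```

```text
bar 749 [ 0.5316 -0.2359  0.1717] [0.1696 0.1734]
   [ 0.5325 -0.2362] [0.012 0.042] 68.84
flange 3276 [ 0.5321 -0.2359  0.1393] [0.1381 0.1404]
   [ 0.5334 -0.2365] [0.0667 0.067 ] 23.95
((0.5334247350692749, -0.2364804446697235), 0.034154538065195084)
red 660 [ 0.5504 -0.1593  0.188 ] [0.1855 0.189 ]
   [ 0.5158 -0.1845] [0.1144 0.0261] 35.89
lock 9210 [ 0.5409 -0.175   0.1253] [0.1241 0.1266]
   [ 0.5434 -0.1917] [0.1722 0.0807] 75.96
```

```bash
python3 -m creep '[{"fingers":0.46,"x":1,"y":-0.06,"z":0.06,"twist":-0.56},{"fingers":0.46,"x":2,"y":-0.06,"z":0.06,"twist":-0.56},{"fingers":0.46,"x":2.5,"y":-0.06,"z":0.06,"twist":-0.56},{"fingers":0.46,"x":2.9,"y":-0.06,"z":0.06,"twist":-0.56},{"fingers":0.46,"x":2.9,"y":-0.06,"z":0.06,"twist":-0.56},{"fingers":0.46,"x":2.9,"y":-0.06,"z":0.06,"twist":-0.56},{"fingers":0.46,"x":2.9,"y":-0.06,"z":0.06,"twist":-0.56}]' 15
python3 - <<'E'
from h import *
s=telemetry.get_state();M=R.from_rotvec(s['tool_rot']).as_matrix();print(s['time'],s['torque'],'jaw',np.degrees(np.arctan2(M[1,2],M[0,2])))
grab('wrist','wrist2')
E
```

```text
time: 2.45
position: [0.5335, -0.2367, 0.1478]
tool_rot: [-0.929, 1.363, 0.926]
ft_force: [0.3, -0.1, 0.8]
grip_width: 0.463
2.45 [ 0.08143674 -0.12256064  0.04648937] jaw 68.4514099335248
```

View pics/wrist2.png

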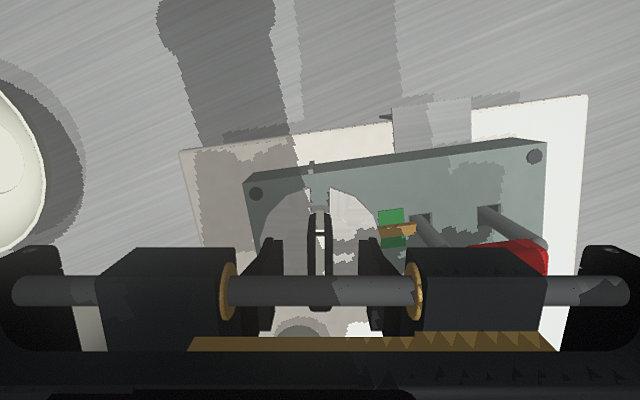

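The bar at (320,250) is centred between the fingers, with no contact. I'll close on it.

```bash
python3 -m creep '[{"fingers":0,"x":0,"y":0,"z":0,"twist":0},{"fingers":0,"x":0,"y":0,"z":0,"twist":0},{"fingers":0,"x":0,"y":0,"z":0,"twist":0},{"fingers":0,"x":0,"y":0,"z":0,"twist":0},{"fingers":0,"x":0,"y":0,"z":0,"twist":0},{"fingers":0,"x":0,"y":0,"z":0,"twist":0},{"fingers":0,"x":0,"y":0,"z":0,"twist":0},{"fingers":0,"x":0,"y":0,"z":0,"twist":0}]' 15
python3 - <<'E'
from h import *
s=telemetry.get_state();M=R.from_rotvec(s['tool_rot']).as_matrix();print(s['torque'],'jaw',np.degrees(np.arctan2(M[1,2],M[0,2])))
E
```

```text
time: 3.17
position: [0.5327, -0.2366, 0.1467]
tool_rot: [-0.928, 1.364, 0.928]
ft_force: [-1.0, -0.6, 1.7]
grip_width: 0.132
[ 0.05351351 -0.01983132 -0.12213154] jaw 68.47204709452501
```

```bash
cat > st.py <<'E'
from h import *
s=telemetry.get_state();M=R.from_rotvec(s['tool_rot']).as_matrix();print('f',s['ft_force'].round(2),'tq',s['torque'].round(3),'jaw',np.degrees(np.arctan2(M[1,2],M[0,2])).round(2),'j7',s['joint_positions'][6].round(2),s['position'].round(4))
E
F='"fingers":0,"x":0,"y":0,"z":0'
python3 -m creep '[{"fingers":0,"x":0,"y":0,"z":0,"twist":1},{"fingers":0,"x":0,"y":0,"z":0,"twist":2},{"fingers":0,"x":0,"y":0,"z":0,"twist":3},{"fingers":0,"x":0,"y":0,"z":0,"twist":4},{"fingers":0,"x":0,"y":0,"z":0,"twist":4}]' 15; python3 st.py
python3 -m creep '[{"fingers":0,"x":0,"y":0,"z":0,"twist":1},{"fingers":0,"x":0,"y":0,"z":0,"twist":2},{"fingers":0,"x":0,"y":0,"z":0,"twist":3},{"fingers":0,"x":0,"y":0,"z":0,"twist":4},{"fingers":0,"x":0,"y":0,"z":0,"twist":4}]' 15; python3 st.py
python3 -m creep '[{"fingers":0,"x":0,"y":0,"z":0,"twist":1},{"fingers":0,"x":0,"y":0,"z":0,"twist":2},{"fingers":0,"x":0,"y":0,"z":0,"twist":3},{"fingers":0,"x":0,"y":0,"z":0,"twist":4},{"fingers":0,"x":0,"y":0,"z":0,"twist":4}]' 15; python3 st.py
```

```text
time: 3.58
position: [0.5326, -0.2369, 0.1467]
tool_rot: [-0.66, 1.469, 0.659]
ft_force: [-1.2, -0.5, 1.9]
grip_width: 0.138
f [-1.23 -0.54  1.87] tq [-0.144  0.106 -0.115] jaw 48.34 j7 1.09 [ 0.5326 -0.2369  0.1467]
time: 4.0
position: [0.5323, -0.2372, 0.1467]
tool_rot: [-0.39, 1.536, 0.389]
ft_force: [-1.0, -2.4, 2.9]
grip_width: 0.138
f [-1.02 -2.42  2.89] tq [-0.253  0.304 -0.118] jaw 28.46 j7 0.76 [ 0.5323 -0.2372  0.1467]
time: 4.42
position: [0.532, -0.2373, 0.1467]
tool_rot: [-0.118, 1.569, 0.116]
ft_force: [-3.1, -1.5, 4.9]
grip_width: 0.133
f [-3.07 -1.52  4.88] tq [-0.397  0.698 -0.127] jaw 8.54 j7 0.42 [ 0.532  -0.2373  0.1467]
```

```bash
for i in 1; do
python3 -m creep '[{"fingers":0,"x":0,"y":0,"z":0,"twist":1}]' |tail -0; python3 st.py
python3 -m creep '[{"fingers":0,"x":0,"y":0,"z":0,"twist":1}]' |tail -0; python3 st.py
python3 -m creep '[{"fingers":0,"x":0,"y":0,"z":0,"twist":1}]' |tail -0; python3 st.py
python3 -m creep '[{"fingers":0,"x":0,"y":0,"z":0,"twist":1}]' |tail -0; python3 st.py
python3 -m creep '[{"fingers":0,"x":0,"y":0,"z":0,"twist":0.56},{"fingers":0,"x":0,"y":0,"z":0,"twist":0.56}]' |tail -0; python3 st.py;done
python3 - <<'E'
from h import *
grab('wrist','wrist3');grab('scene','scene3')
E
```

```text
f [-4.31 -1.79  4.99] tq [-0.415  0.821  0.071] jaw 3.76 j7 0.34 [ 0.5319 -0.2373  0.1467]
f [-4.62 -1.32  5.13] tq [-0.37   0.857  0.052] jaw -1.42 j7 0.25 [ 0.5318 -0.2373  0.1467]
f [-5.66 -1.33  4.62] tq [-0.347  0.928 -0.001] jaw -6.44 j7 0.17 [ 0.5317 -0.2373  0.1467]
f [-4.15 -1.93  4.68] tq [-0.393  1.005 -0.009] jaw -11.45 j7 0.08 [ 0.5317 -0.2373  0.1467]
f [-4.39 -1.72  5.55] tq [-0.411  1.067 -0.04 ] jaw -14.12 j7 0.03 [ 0.5316 -0.2373  0.1467]Exception ignored on flushing sys.stdout:
BrokenPipeError: [Errno 32] Broken pipe
Exception ignored on flushing sys.stdout:
BrokenPipeError: [Errno 32] Broken pipe
Exception ignored on flushing sys.stdout:
BrokenPipeError: [Errno 32] Broken pipe
Exception ignored on flushing sys.stdout:
BrokenPipeError: [Errno 32] Broken pipe
Exception ignored on flushing sys.stdout:
BrokenPipeError: [Errno 32] Broken pipe
```

View pics/wrist3.png

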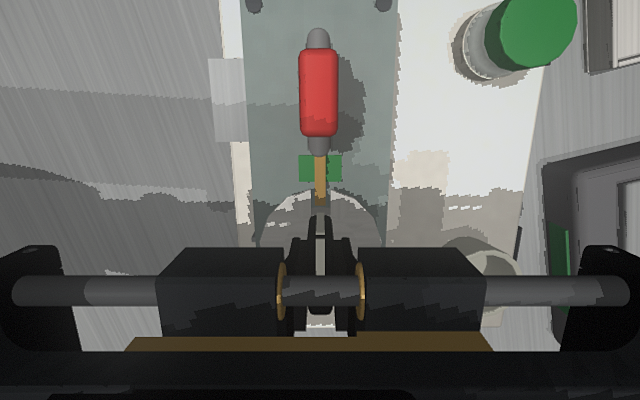

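The pointer lines up with the tab and green mark at (320,170), and the torque jump near jaw 5° fits the last click. I'll release, rise and check the settled angle.

```bash
python3 -m creep '[{"fingers":0.46,"x":0,"y":0,"z":0,"twist":0},{"fingers":0.46,"x":0,"y":0,"z":0,"twist":0},{"fingers":0.46,"x":0,"y":0,"z":0,"twist":0},{"fingers":0.46,"x":0,"y":0,"z":0,"twist":0},{"fingers":0.46,"x":0,"y":0,"z":0,"twist":0},{"fingers":0.46,"x":-0.5,"y":0,"z":0,"twist":0},{"fingers":0.6,"x":-1.3,"y":0,"z":0,"twist":0},{"fingers":0.6,"x":-2.2,"y":0,"z":0,"twist":0},{"fingers":0.6,"x":-2.5,"y":0,"z":0,"twist":0},{"fingers":0.6,"x":-2.5,"y":0,"z":0,"twist":0},{"fingers":0.6,"x":-2.5,"y":0,"z":0,"twist":0}]'; python3 st.py
python3 - <<'E'
from h import *
d=grab('wrist','wrist4')
P=cloud(d);im=d['pixels'];hsv=cv2.cvtColor(im,cv2.COLOR_RGB2HSV);v,u=np.mgrid[:400,:640]
def rep(n,m):
    p=P[m]; print(n,m.sum(),p.mean(0).round(4));r=cv2.minAreaRect(p[:,:2].astype(np.float32));print('  ',np.round(r[0],4),np.round(r[1],4),round(r[2],2))
rep('bar',(abs(u-320)<60)&(v<235)&(v>100)&(P[...,2]>.165)&(P[...,2]<.176)&(P[...,1]<-.2))
rep('red',(v<235)&(P[...,2]>.184)&(P[...,2]<.195)&((hsv[...,0]<8)|(hsv[...,0]>172))&(hsv[...,1]>120))
rep('lock',(abs(P[...,2]-.125)<.003)&(v<235)&(abs(u-320)<130)&(hsv[...,2]<160))
E
```

```text
time: 5.93
position: [0.5331, -0.2364, 0.2469]
tool_rot: [0.195, 1.561, -0.196]
ft_force: [0.0, 0.6, -0.7]
grip_width: 0.596
f [ 0.03  0.58 -0.75] tq [-0.001 -0.045  0.038] jaw -14.28 j7 0.06 [ 0.5331 -0.2364  0.2469]
bar 785 [ 0.534  -0.2338  0.1717]
   [ 0.5337 -0.2345] [0.039  0.0117] 75.85
red 929 [ 0.5519 -0.1586  0.1877]
   [ 0.5516 -0.1586] [0.0285 0.0129] 76.03
lock 9845 [ 0.5493 -0.1772  0.1253]
   [ 0.5841 -0.1997] [0.167 0.162] 75.58
```

View pics/wrist4.png

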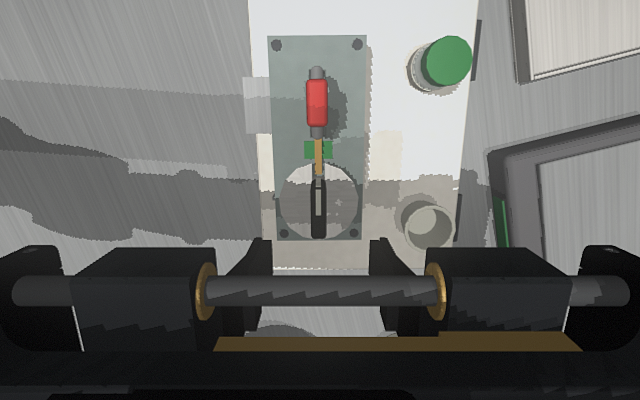

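The dial settled at the mark: bar at 75.9°, lock at 76.0°. Now the sleeve.

```bash
python3 -m creep '[{"fingers":0.6,"x":0,"y":1,"z":-0.02,"twist":0},{"fingers":0.6,"x":0,"y":2,"z":-0.02,"twist":0},{"fingers":0.6,"x":0,"y":2,"z":-0.02,"twist":0},{"fingers":0.6,"x":0.7,"y":2,"z":-0.02,"twist":0},{"fingers":0.6,"x":1.4,"y":2,"z":-0.02,"twist":0},{"fingers":0.6,"x":2.0,"y":2,"z":-0.02,"twist":0},{"fingers":0.6,"x":2.15,"y":2,"z":-0.02,"twist":0},{"fingers":0.6,"x":2.15,"y":2,"z":-0.02,"twist":0},{"fingers":0.6,"x":2.15,"y":2,"z":-0.02,"twist":0}]'; python3 st.py
python3 - <<'E'
from h import *
grab('wrist','wrist5')
E
```

```text
time: 6.73
position: [0.5516, -0.1587, 0.1604]
tool_rot: [0.196, 1.563, -0.196]
ft_force: [0.4, -0.5, 1.2]
grip_width: 0.602
f [ 0.44 -0.49  1.18] tq [-0.039 -0.093  0.021] jaw -14.3 j7 -0.11 [ 0.5516 -0.1587  0.1604]
```

View pics/wrist5.png

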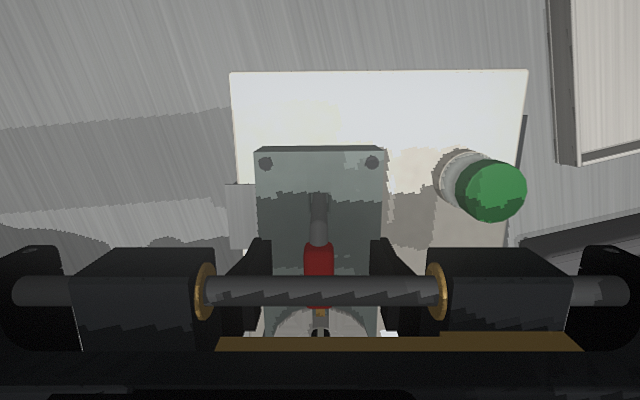

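The sleeve, at (319,275), is centred between the fingers. I'll close on it and then start lifting.

```bash
python3 -m creep '[{"fingers":0,"x":0,"y":0,"z":0,"twist":0},{"fingers":0,"x":0,"y":0,"z":0,"twist":0},{"fingers":0,"x":0,"y":0,"z":0,"twist":0},{"fingers":0,"x":0,"y":0,"z":0,"twist":0},{"fingers":0,"x":0,"y":0,"z":0,"twist":0},{"fingers":0,"x":0,"y":0,"z":0,"twist":0},{"fingers":0,"x":0,"y":0,"z":0,"twist":0},{"fingers":0,"x":0,"y":0,"z":0,"twist":0},{"fingers":0,"x":0,"y":0,"z":0,"twist":0}]' 30; python3 st.py
python3 -m creep '[{"fingers":0,"x":-0.05,"y":0,"z":0,"twist":0},{"fingers":0,"x":-0.1,"y":0,"z":0,"twist":0},{"fingers":0,"x":-0.15,"y":0,"z":0,"twist":0},{"fingers":0,"x":-0.2,"y":0,"z":0,"twist":0}]'; python3 st.py
```

```text
time: 7.53
position: [0.5519, -0.1589, 0.1606]
tool_rot: [0.196, 1.561, -0.196]
ft_force: [-0.1, 0.1, 0.4]
grip_width: 0.154
f [-0.09  0.12  0.42] tq [-0.091 -0.182  0.008] jaw -14.32 j7 -0.11 [ 0.5519 -0.1589  0.1606]
time: 7.87
position: [0.5516, -0.1588, 0.1686]
tool_rot: [0.196, 1.562, -0.196]
ft_force: [-0.3, -0.5, -0.6]
grip_width: 0.156
f [-0.28 -0.47 -0.62] tq [-0.018 -0.057 -0.032] jaw -14.31 j7 -0.11 [ 0.5516 -0.1588  0.1686]
```

It lifts freely. I'll continue slowly up.

```bash
python3 -m creep '[{"fingers":0,"x":-0.1,"y":0,"z":0,"twist":0},{"fingers":0,"x":-0.2,"y":0,"z":0,"twist":0},{"fingers":0,"x":-0.3,"y":0,"z":0,"twist":0},{"fingers":0,"x":-0.4,"y":0,"z":0,"twist":0},{"fingers":0,"x":-0.55,"y":0,"z":0,"twist":0},{"fingers":0,"x":-0.7,"y":0,"z":0,"twist":0},{"fingers":0,"x":-0.9,"y":0,"z":0,"twist":0},{"fingers":0,"x":-1.2,"y":0,"z":0,"twist":0},{"fingers":0,"x":-1.6,"y":0,"z":0,"twist":0},{"fingers":0,"x":-2.0,"y":0,"z":0,"twist":0},{"fingers":0,"x":-2.2,"y":0,"z":0,"twist":0},{"fingers":0,"x":-2.2,"y":0,"z":0,"twist":0}]'; python3 st.py
python3 - <<'E'
from h import *
grab('side','side6');d=grab('scene','scene6')
cv2.imwrite('pics/crop6.png',cv2.resize(d['pixels'][150:330,210:420],None,fx=3.5,fy=3.3)[:,:,::-1])
E
```

```text
time: 8.87
position: [0.5531, -0.1589, 0.2595]
tool_rot: [0.195, 1.557, -0.197]
ft_force: [-0.0, -0.1, -1.6]
grip_width: 0.16
f [-0.03 -0.06 -1.59] tq [-0.006 -0.112 -0.003] jaw -14.31 j7 -0.08 [ 0.5531 -0.1589  0.2595]
```

View pics/crop6.png

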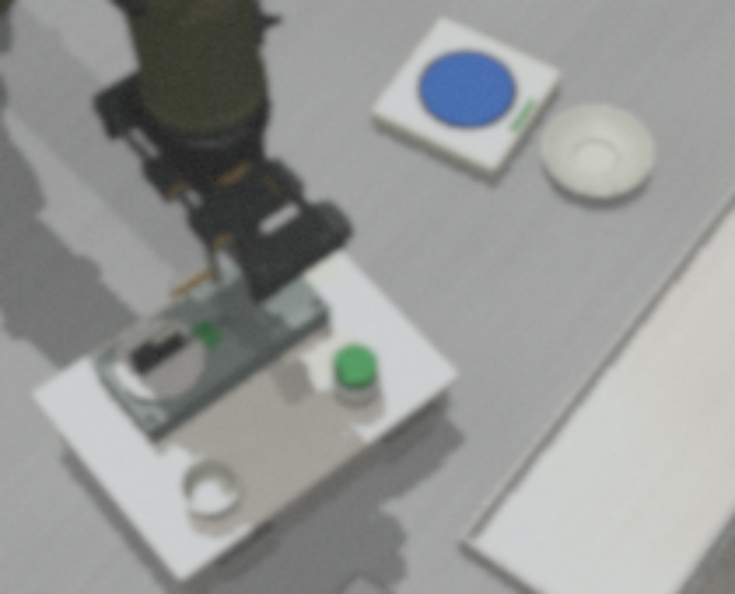

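View pics/side6.png

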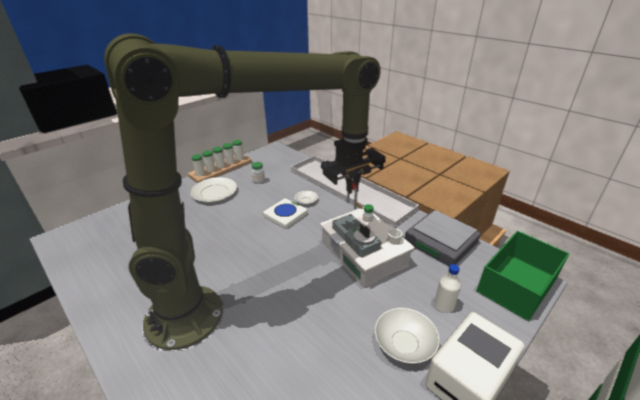

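The shackle is clear of the lock and the dial bar is still pointing at the green mark, at (207,335) in the crop. I'll carry it to the pad.

```bash
python3 -m creep '[{"fingers":0,"x":0,"y":0.3,"z":-0.1,"twist":0},{"fingers":0,"x":0,"y":0.8,"z":-0.26,"twist":0},{"fingers":0,"x":0,"y":1.4,"z":-0.46,"twist":0},{"fingers":0,"x":0,"y":2.1,"z":-0.69,"twist":0},{"fingers":0,"x":0,"y":2.8,"z":-0.92,"twist":0},{"fingers":0,"x":0,"y":3.5,"z":-1.15,"twist":0},{"fingers":0,"x":0,"y":4.2,"z":-1.38,"twist":0},{"fingers":0,"x":0,"y":4.9,"z":-1.6,"twist":0},{"fingers":0,"x":0,"y":5.6,"z":-1.83,"twist":0},{"fingers":0,"x":0,"y":6.3,"z":-2.06,"twist":0},{"fingers":0,"x":0,"y":6.9,"z":-2.26,"twist":0},{"fingers":0,"x":0,"y":7.4,"z":-2.42,"twist":0},{"fingers":0,"x":0,"y":7.7,"z":-2.52,"twist":0},{"fingers":0,"x":0,"y":7.78,"z":-2.54,"twist":0},{"fingers":0,"x":0,"y":7.78,"z":-2.54,"twist":0},{"fingers":0,"x":0,"y":7.78,"z":-2.54,"twist":0}]'; python3 st.py
python3 - <<'E'
from h import *
for n in('side','wrist','scene'):
    d=grab(n,n+'7');P=cloud(d);im=d['pixels'];hsv=cv2.cvtColor(im,cv2.COLOR_RGB2HSV)
    m=(hsv[...,0]>100)&(hsv[...,0]<130)&(hsv[...,1]>120)&(abs(P[...,2]-.03)<.008)&(abs(P[...,0]-.53)<.07)&(abs(P[...,1]-.168)<.07)
    p=P[m];print(n,len(p),p.mean(0),p.min(0),p.max(0))
    if len(p)>5: print(cv2.minEnclosingCircle(p[:,:2].astype(np.float32)))
    m=((hsv[...,0]<8)|(hsv[...,0]>172))&(hsv[...,1]>120)&(abs(P[...,0]-.53)<.05)&(abs(P[...,1]-.168)<.05)
    print('red',m.sum(),P[m].mean(0) if m.any() else 0)
    if n=='side': cv2.imwrite('pics/side7c.png',cv2.resize(im[120:260,210:390],None,fx=4,fy=4)[:,:,::-1])
E
```

```text
time: 10.3
position: [0.5299, 0.1671, 0.2558]
tool_rot: [0.195, 1.563, -0.197]
ft_force: [0.1, -0.4, -0.5]
grip_width: 0.157
f [ 0.12 -0.39 -0.54] tq [-0.012 -0.111 -0.027] jaw -14.33 j7 -0.69 [0.5299 0.1671 0.2558]
side 171 [0.52902599 0.16828417 0.0297226 ] [0.49028747 0.13274021 0.02540082] [0.57035331 0.20549335 0.03397505]
((0.5300784111022949, 0.16917505860328674), 0.041066914796829224)
red 8 [0.52627491 0.15606723 0.28136975]
wrist 3262 [0.53224856 0.17310366 0.03022097] [0.4914708  0.12775687 0.02749517] [0.57435504 0.21051573 0.03286619]
((0.5325319170951843, 0.16922789812088013), 0.04194028675556183)
red 947 [0.53407825 0.1762452  0.28456412]
scene 391 [0.53049515 0.16870183 0.02997822] [0.4930834  0.12860955 0.02354033] [0.57058827 0.20664654 0.03796293]
((0.5307738184928894, 0.16854062676429749), 0.040032949298620224)
red 0 0
```

View pics/side7c.png

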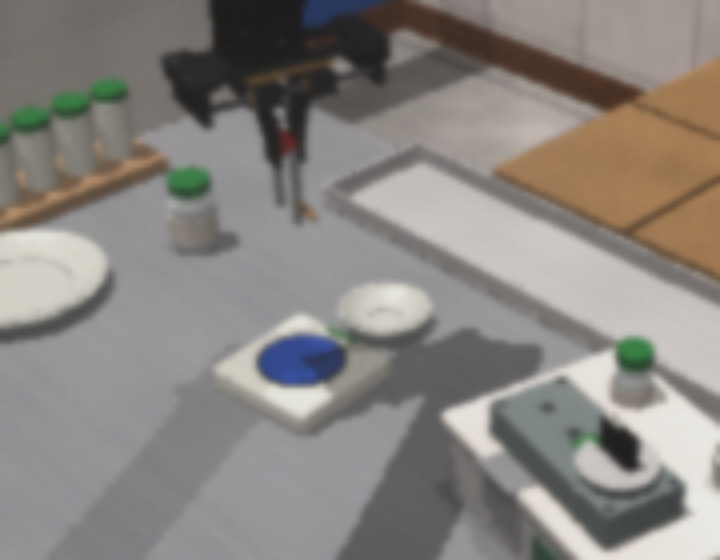

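View pics/wrist7.png

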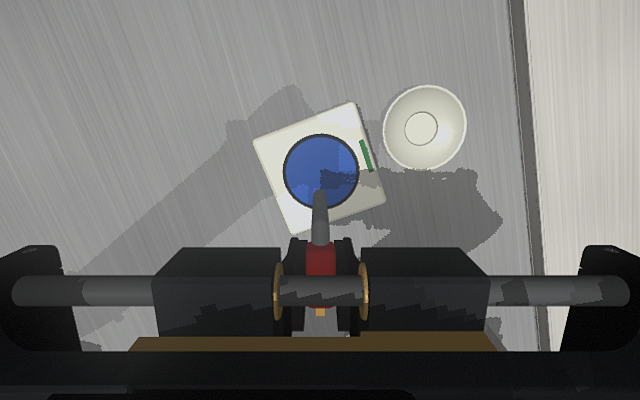

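The wrist view shows the shackle upright in the jaws (sleeve at 320,262) and the pad at (321,171). The cameras put the pad centre at about (0.531, 0.169). I'll lower it.

```bash
python3 -m creep '[{"fingers":0,"x":0.2,"y":0.05,"z":0.03,"twist":0},{"fingers":0,"x":0.6,"y":0.05,"z":0.03,"twist":0},{"fingers":0,"x":1.1,"y":0.05,"z":0.03,"twist":0},{"fingers":0,"x":1.6,"y":0.05,"z":0.03,"twist":0},{"fingers":0,"x":2.1,"y":0.05,"z":0.03,"twist":0},{"fingers":0,"x":2.5,"y":0.05,"z":0.03,"twist":0},{"fingers":0,"x":2.8,"y":0.05,"z":0.03,"twist":0},{"fingers":0,"x":2.92,"y":0.05,"z":0.03,"twist":0},{"fingers":0,"x":2.96,"y":0.05,"z":0.03,"twist":0},{"fingers":0,"x":2.96,"y":0.05,"z":0.03,"twist":0},{"fingers":0,"x":2.96,"y":0.05,"z":0.03,"twist":0},{"fingers":0,"x":2.96,"y":0.05,"z":0.03,"twist":0}]'; python3 st.py
python3 - <<'E'
from h import *
for n in('side','scene'):
    d=grab(n,n+'8');P=cloud(d);im=d['pixels']
    m=(abs(P[...,0]-.53)<.06)&(abs(P[...,1]-.168)<.06)&(P[...,2]>.04)&(P[...,2]<.125)
    p=P[m];print(n,len(p)); 
    if len(p): print(p.mean(0),p.min(0),p.max(0))
    if n=='side': cv2.imwrite('pics/side8c.png',cv2.resize(im[140:260,210:390],None,fx=4,fy=4)[:,:,::-1])
    if n=='scene': cv2.imwrite('pics/scene8c.png',cv2.resize(im[140:330,210:420],None,fx=3,fy=3)[:,:,::-1])
E
```

```text
time: 11.45
position: [0.5326, 0.1698, 0.1392]
tool_rot: [0.197, 1.56, -0.196]
ft_force: [0.8, -0.5, -1.1]
grip_width: 0.155
f [ 0.76 -0.54 -1.12] tq [ 0.001 -0.066  0.037] jaw -14.32 j7 -0.75 [0.5326 0.1698 0.1392]
side 51
[0.52830455 0.15581096 0.10496355] [0.5165262  0.11228643 0.08293902] [0.54067147 0.19082619 0.12474275]
scene 62
[0.52674538 0.14837075 0.10396567] [0.51354088 0.11489369 0.08204135] [0.54053546 0.1929984  0.12314029]
```

View pics/side8c.png

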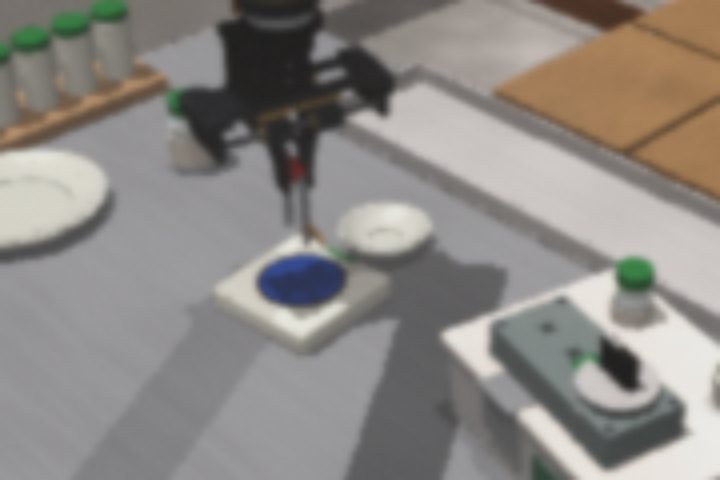

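View pics/scene8c.png

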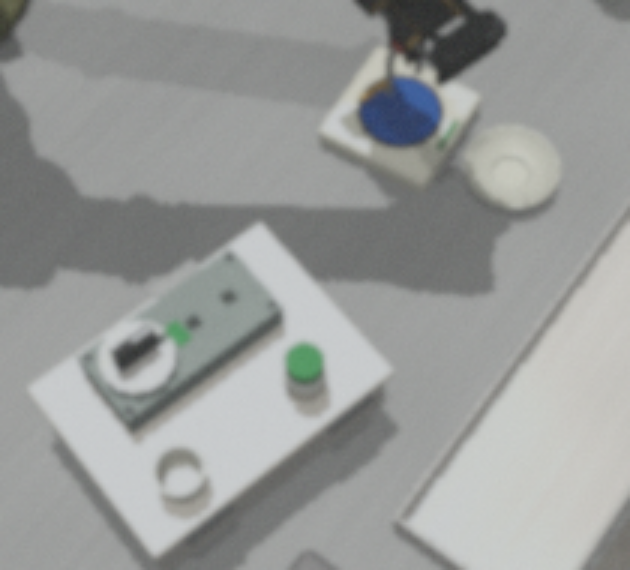

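The feet read z ≈ 0.082, about 5 cm above the pad's 0.030, and the dial is at the mark. I'll let it settle, check again and hand in.

```bash
python3 -m creep '[{"fingers":0,"x":0.03,"y":-0.03,"z":-0.02,"twist":0},{"fingers":0,"x":0.03,"y":-0.03,"z":-0.02,"twist":0},{"fingers":0,"x":0.03,"y":-0.03,"z":-0.02,"twist":0},{"fingers":0,"x":0.03,"y":-0.03,"z":-0.02,"twist":0},{"fingers":0,"x":0.03,"y":-0.03,"z":-0.02,"twist":0},{"fingers":0,"x":0.03,"y":-0.03,"z":-0.02,"twist":0},{"fingers":0,"x":0.03,"y":-0.03,"z":-0.02,"twist":0},{"fingers":0,"x":0.03,"y":-0.03,"z":-0.02,"twist":0},{"fingers":0,"x":0.03,"y":-0.03,"z":-0.02,"twist":0},{"fingers":0,"x":0.03,"y":-0.03,"z":-0.02,"twist":0}]'; python3 st.py
python3 - <<'E'
from h import *
d=grab('scene','scene9');P=cloud(d);v,u=np.mgrid[:400,:640]
br=(P[...,2]>.16)&(P[...,2]<.18)&(u>235)&(u<275)&(v>240)&(v<280);print('bar',cv2.minAreaRect(P[br][:,:2].astype(np.float32)))
a=np.load('scene0.npz')['pixels'].astype(int);b=d['pixels'].astype(int)
for n,(x,y) in dict(jar=(312,264),tub=(270,298),dish=(380,196),plate=(375,95),bowl=(152,320),spray=(196,362),samp=(417,126)).items():
    s=np.s_[y-18:y+18,x-18:x+18];A=a[s].mean(2).astype(np.float32);B=b[s].mean(2).astype(np.float32);print(n,cv2.phaseCorrelate(A,B))
print(telemetry.get_state()['qd'].round(3))
workorder.close_job()
E
```

```text
time: 12.38
position: [0.5308, 0.1686, 0.1369]
tool_rot: [0.196, 1.562, -0.196]
ft_force: [0.2, 0.2, -1.7]
grip_width: 0.155
f [ 0.2   0.22 -1.68] tq [-0.011 -0.08   0.009] jaw -14.31 j7 -0.75 [0.5308 0.1686 0.1369]
bar ((0.5310528874397278, -0.23664525151252747), (0.043011829257011414, 0.013884326443076134), 76.03956604003906)
jar ((0.01065711400180902, 0.03797890875231502), 1.0072697927186518)
tub ((-0.07245121408861976, -0.03378136446294988), 0.9880328689828332)
dish ((0.04376346712183121, -0.11140633113715026), 0.912674923185949)
plate ((0.4565980789686286, 0.83346136782664), 0.22048390205995536)
bowl ((-0.09352940370879637, -0.02781660466998659), 0.9865700308187508)
spray ((-0.1757394300444659, 0.028111265643012473), 0.9816097297050335)
samp ((0.04266861487838369, 0.09496334183837973), 0.984523289181568)
[-0.001  0.     0.     0.001  0.002 -0.    -0.001]
the job is handed in; nothing more can be done
```

I turned the dial clockwise about 83° until it clicked in at the green mark. I then gripped the red sleeve, pulled the shackle straight up and out of the lock, and handed the job in holding it still over the blue pad. It took 12.4 s.

**Dial:** the bar reads 76.0° in the last picture, against 76.0° for the lock's long axis, so it is still at the mark.

**Shackle position:** the gripper is at (0.531, 0.169), and the cameras put the pad centre at about (0.531, 0.169). The shackle is upright and gripped at 30 N.

**Height:** the feet measured about 0.082 m just before the final 2 mm lowering, so they sit about 5 cm above the pad. The only load on the wrist is about the shackle's weight, so the feet are not touching.

**Bystanders:** the small jar, tub, dish, bowl, bottle and larger jar shifted less than 0.2 pixel from the first picture.

**Inconclusive check:** the image match for the plate was too weak to use (0.5 to 0.8 pixel, low confidence). No move I commanded took the gripper near it.

**Click sensing:** I read the wrist torque finely only over the last 22°. The earlier notches were sampled once every 20°, so I did not feel each of those clicks separately. The settled dial angle in the camera is the main evidence that it clicked in.

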